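# Start the doughnut warmer

## Robot

A 7-joint arm with a two-finger parallel gripper is mounted at the origin on the work surface. World frame = base frame: x ahead of the robot, y to its left, z up, the work surface at z = 0. Lengths are in m, angles in rad, forces in N, time in s.
With the tool pointing down it reaches from about 0.425 to 0.875 m from the base axis. Payload 8.4 kg.
Tool frame: the origin (TCP) lies between the finger pads; the fingertips stand 17 mm ahead of it and the grasp point (between the pads) lies 2 mm behind it (ctrl.tcp_to_tips is the distance from the TCP to the fingertips, in m); z points along the fingers, y is the line along which they close (so a half turn about z gives the same grasp; the last joint's range is limited). The gripper opens to 85 mm and grips with 20 to 120 N. Pads are 22 mm wide; open, the fingers measure 114 mm over their backs; the gripper's body (76 mm by 85 mm) begins 54 mm behind the grasp point. The pads swing forward as they close: fully open they stand 13 mm farther back than shut.
Start: joints at [-1.327, 0.333, 0.04, 1.465, -0.013, 1.343, -0.059], TCP at [0.218, 0.612, 0.248] pointing down, gripper open.
Joint ranges: [-2.58, 2.58], [-0.38, 2.09], [-1.3, 1.39], [0.25, 2.4], [-1.5, 4.64], [0.08, 2.09], [-2.65, 2.65]. Speed limits (rad/s): [2.22, 2.22, 2.79, 2.79, 3.14, 3.14, 3.14].

## Interface

Orientations are given as a rotation vector (axis times angle).
In Python, from workcell import ctrl gives the robot as it stands. Calls block until the motion is done:
- ctrl.reach(position, orientation): joint-space move of the TCP to a pose.
- ctrl.servo_line(position, rotation=None, max_speed=0.15, until_force=None): straight line of the TCP; rotation=None keeps the orientation; max_speed is the mean speed in m/s. With until_force (N) it stops when the force on the tool has changed by that much, and returns True; else False.
- ctrl.move_joints(angles): joint-space move.
- ctrl.open() and ctrl.close(effort=None): open the fingers fully, or close them until they stop; effort is the grip in N (None keeps the last).
- ctrl.pause(seconds).
- ctrl.solve_ik(position, orientation): joint angles nearest the present ones, or None.
- ctrl.get_state(): the state.
- ctrl.camera(name): name is "side" or "top"; returns (picture, depth): 480x640x3 uint8, red, green, blue; 480x640 float32, m along the optical axis (not along the pixel's ray), 0 where there is no reading.
- ctrl.camera_params(name): a dict with "fx", "fy", "cx", "cy" (pixels), "k1" (the pictures are not rectified: a ray, as slopes to the right and down, at radius r is drawn at 1 + k1 r^2 times it, then the intrinsics apply), "position" and "orientation" of the camera in the world. Camera axes: x right, y down, z forward; pixel columns grow to the right and rows downward; lengths in m; the calibration is good to about 2 mm. A picture is of the moment at which its call begins. camera_params takes no time and is no camera call.
A pose or a line that the arm cannot do raises ctrl.MotionError and nothing moves.
- ctrl.hand_in(): hands the job in; it is judged then, once.
The state is a dict: "t": time; "joint_positions": joint angles; "qd": joint speeds; "joint_efforts": joint torques, N m; "ee_pos": TCP position; "orientation": TCP orientation; "contact_force": force on the tool from outside, world axes, zero at the start; "ft_torque": the same for the moment, N m; "grip_width": finger opening in m; "gripper_force": force on a finger pad.
Only numpy, scipy, OpenCV 4.12 (cv2) and the standard library are available. Lean on these libraries where they do the work, as an engineer would, in place of code of your own. Each camera call takes 0.05 s, during which the arm holds its last target. There are 200 camera calls.

## Task

Start the doughnut warmer, in this order: push its drawer fully shut, then press the far end of the rocker switch so that it rocks fully over to on, and then press the large round start button fully in and let it come back out. Do not press the small round cancel button, and leave everything else on the counter and on the warmer where it stands: nothing is to be picked up, only pushed and pressed with the fingertips.

Things in the scene. Friction and masses are not known exactly. Their poses are not given: they have to be found in the camera images.
- warmer: Steel counter-top doughnut warmer, fixed; position and yaw vary. x points from its front to its back (away from the robot), y to its left, z up; origin on the counter, in the plane of the drawer's face when shut. Drawer bay on the right: y -250 to +30, x 12 to 302, top 112 mm above the counter. Low control deck on the left: y 35 to 255, x 0 to 112, flat top at 60 mm.
- deck_mid (a point): Middle slot on top of the control deck, 60 mm above the counter; axes as the warmer's. A rocker switch, a large and a small round push button stand in a row along the warmer's y: here and 70 mm to either side. Which stands in which slot varies.
- drawer (a joint): Opening of the warmer's drawer in m: 0 shut, up to 0.15. The drawer slides out along the warmer's -x, starts 60 to 110 mm open, slides with about 2 N of friction plus 4 N per m/s and stays where it is left; it stops hard at 0.
- drawer_front (a point): Centre of the drawer's flat steel outer face, which looks to the warmer's -x; moves with the drawer. The face is 256 mm wide (warmer y) and 76 mm high, from 18 to 94 mm above the counter; no handle stands out of it. Same axes as the warmer.
- rocker_base: Black housing of the rocker switch, 66 mm (x) by 42 mm (y), 14 mm high, fixed on the deck. Origin at the centre of its underside, axes as the warmer's. A paddle 56 mm (x) by 30 mm (y) by 8 mm rocks on an axis along y, 26 mm above the origin, and stands clear above the housing; two ears at the axis, at y = +-18.5 mm, rise to 28 mm.
- rocker (a joint): Angle of the rocker's paddle in rad: 0 is off (the end nearest the robot down, the far end, to the warmer's +x, standing up), 0.44 is on (the far end fully down). It stays where it is left (friction 0.035 N m, about 2 N at the end); starts within 0.04 of off.
- rocker_far (a point): Point on the top face of the rocker's paddle, 20 mm from its axis on the far (warmer +x) half: the place to press. Off it is 34 mm above the rocker housing's underside, fully on about 26 mm.
- start_top (a point): Centre of the top of the START button, the large round one: cap 44 mm across on a round housing 60 mm across and 12 mm high. Its top stands 22 mm above the deck; it travels 6 mm straight down on a spring, 1.5 N to begin and 5 N when fully in, and comes back when let go.
- start (a joint): How far the START button is pressed in, m: 0 out, 0.006 fully in.
- cancel_top (a point): Centre of the top of the CANCEL button, the small round one: cap 22 mm across on a housing 38 mm across, same height, travel and spring as START. To be left alone.
- cancel (a joint): How far the CANCEL button is pressed in, m: 0 out, 0.006 fully in.
- shaker: Bystander: sugar shaker, a glass jar with a steel cap, 48 mm across, 85 mm high, standing on the counter just in front of the control deck. Origin: on its underside, near the middle.
- mug: Bystander: white mug, 76 mm across, 85 mm high, standing on the counter behind the control deck. Origin: on its underside, near the middle.
- doughnut: Bystander: iced doughnut, 86 mm across, 34 mm high, lying on top of the warmer (top at 112 mm). Origin: on its underside, near the middle.
- syrup: Bystander: amber syrup bottle, 56 mm across, 170 mm high, standing on top of the warmer. Origin: on its underside, near the middle.
- tongs: Bystander: steel pastry tongs, about 230 mm long, 22 mm high, lying on the counter to the left, near the robot. Origin: on its underside, near the middle.
- spatula: Bystander: spatula lying on the counter to the left. Origin: on the spatula's underside.
- cup: Bystander: paper cup, 80 mm across, 95 mm high, standing on the counter right of the drawer. Origin: on its underside, near the middle.

How it is judged:
On the way, in this order (a step that is already met when the one before it is completed fails the run):
1. the drawer is pushed fully shut (within 5 mm) (value of joint drawer below 0.005 m), for 0.2 s.
2. the rocker is fully on (over 0.38 of 0.44 rad) (value of joint rocker above 0.38 rad), for 0.1 s.
3. the start button is pressed fully in (over 4.5 of 6 mm) (value of joint start above 0.0045 m), for 0.05 s.
At the end, for the whole second after the job is handed in: The drawer is shut within 6 mm, the rocker is on (over 0.38 rad), the start and cancel buttons are out (under 1.5 mm) (value of joint drawer below 0.006 m and value of joint rocker above 0.38 rad and value of joint each of start, cancel below 0.0015 m); the robot touches nothing.
It fails at once if the start button is pressed (over 3 mm) before the drawer is shut and the rocker is on (value of joint start above 0.003 m and (value of joint drawer above 0.01 m or value of joint rocker below 0.3 rad)).
It fails at once if the rocker is put on while the drawer is still open (over 10 mm) (value of joint rocker above 0.3 rad and value of joint drawer above 0.01 m).
It fails at once if the cancel button is pressed (over 3 mm) (value of joint cancel above 0.003 m).
It fails at once if a bystander is lifted, carried or shoved (more than 25 mm) or tipped over (distance of any of shaker, mug, doughnut, syrup, tongs, spatula, cup from where it was at the start of the episode above 0.025 m or angle between any of shaker, mug, doughnut, syrup, tongs, spatula, cup's own z axis and vertical above 0.4 rad).
It also fails if it takes over 45 s, if anything falls off the work surface, if the arm or the gripper's body presses on something with over 40 N, if the wrist force passes 120 N, or if a joint passes its speed limit or range.

## Working session

There is one attempt and no reset: what is moved stays moved. The work goes in short steps, each a Python script; the robot and the scene stay as the last script left them, time stands still between calls to the robot, and variables do not carry over. Pictures are saved under pics/ and viewed, at most 10 in all, crops included, and the job is handed in when it is done.

```bash
mkdir -p pics
cat > h.py <<'E'
import numpy as np, cv2
from scipy.spatial.transform import Rotation as R
from workcell import ctrl
def Rm(o):
    o=np.array(o,float)
    return o if o.shape==(3,3) else (R.from_rotvec(o).as_matrix() if o.size==3 else R.from_quat(o).as_matrix())
def cloud(name,depth):
    p=ctrl.camera_params(name); v,u=np.mgrid[:480,:640]
    x=(u-p['cx'])/p['fx']; y=(v-p['cy'])/p['fy']; a,b=x.copy(),y.copy()
    for _ in range(10):
        s=1+p['k1']*(a*a+b*b); a,b=x/s,y/s
    P=np.stack([a,b,np.ones_like(a)],-1)*depth[...,None]
    return P@Rm(p['orientation']).T+np.array(p['position'])
def snap(name,tag):
    im,d=ctrl.camera(name); cv2.imwrite(f'pics/{tag}.png',im[...,::-1]); np.savez(f'{tag}.npz',im=im,d=d,P=cloud(name,d)); return im,d
E
python3 - <<'E'
from h import *
for n in('top','side'):
    print(ctrl.camera_params(n)); snap(n,n+'0')
print(ctrl.get_state())
E
```

```text
{'fx': 586.340268199527, 'fy': 586.340268199527, 'cx': 322.72562662309144, 'cy': 235.7288927928742, 'k1': -0.09961163933156628, 'position': array([0.33221661, 0.00614436, 1.55749831]), 'orientation': array([-2.1707217 ,  2.12087811, -0.16439453])}
{'fx': 454.1517487330695, 'fy': 454.1517487330695, 'cx': 319.83013415861393, 'cy': 244.3586365346944, 'k1': 0.029442748901542654, 'position': array([0.3044415 , 0.56126685, 0.77297759]), 'orientation': array([-0.59962298,  2.73007308, -1.04956362])}
{'t': 0.1, 'joint_positions': array([-1.32720145,  0.33384713,  0.03988787,  1.46615497, -0.01340388,
        1.34329894, -0.05853911]), 'qd': array([ 0.00033952, -0.00233754,  0.00028164, -0.00335547, -0.00061196,
        0.00010758,  0.00088534]), 'joint_efforts': array([ 4.69557534e-03, -6.60026264e+01,  1.37081444e+00, -4.06470966e+01,
        1.71023305e-02,  9.27686866e-03, -2.82013900e-05]), 'ee_pos': array([0.21838083, 0.61181919, 0.24751957]), 'orientation': array([-5.35909587e-01, -3.09539370e+00,  2.25324128e-03]), 'contact_force': array([ 1.12281541,  0.61531818, -0.2297043 ]), 'ft_torque': array([ 0.04034054, -0.01440072,  0.00465581]), 'gripper_force': 0.0, 'grip_width': 0.08542488387054521}
```

View pics/top0.png

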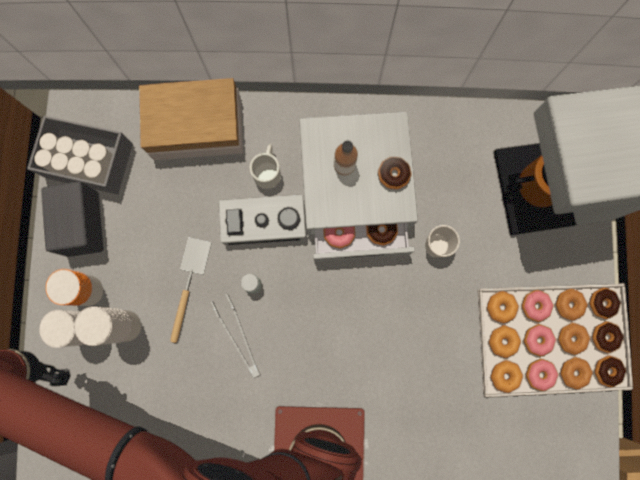

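View pics/side0.png

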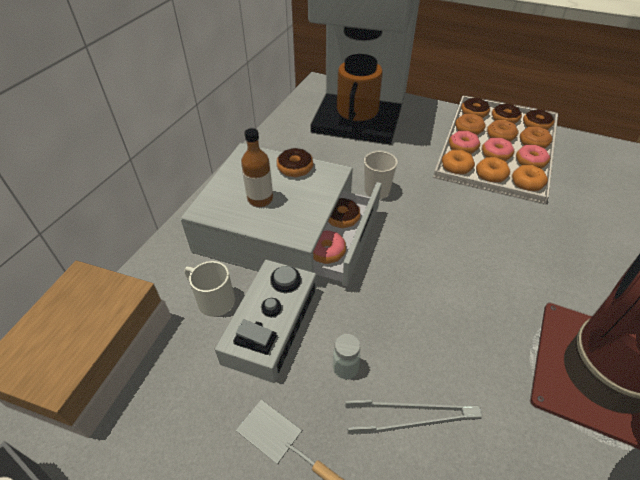

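The top view shows the rocker at (234,220), CANCEL at (261,219) and START at (289,217). The drawer front runs from (316,261) to (412,252), and the shaker is at (250,284). The side view agrees: rocker (255,337), CANCEL (271,307), START (286,278).

Run:
```python
from h import *
for n,reg in(('top',{'deck':(215,190,310,250),'bay':(295,105,420,235)}),('side',{'deck':(210,255,325,385),'bay':(180,140,360,275)})):
    f=np.load(n+'0.npz');P=f['P']
    for k,(a,b,c,d) in reg.items():
        Q=P[b:d,a:c].reshape(-1,3); z0=dict(deck=.06,bay=.112)[k]
        Q=Q[abs(Q[:,2]-z0)<.006]; r=cv2.minAreaRect((Q[:,:2]*1000).astype(np.float32))
        print(n,k,len(Q),'z',np.median(Q[:,2]).round(4),r,cv2.boxPoints(r).round().tolist())
    b=dict(top=(215,190,310,250),side=(210,255,325,385))[n]
    Q=P[b[1]:b[3],b[0]:b[2]].reshape(-1,3);
    m=((P[...,2]>.0765)&(P[...,2]<.105)).astype(np.uint8); M=np.zeros_like(m); M[b[1]:b[3],b[0]:b[2]]=m[b[1]:b[3],b[0]:b[2]]
    N,L,S,C=cv2.connectedComponentsWithStats(M)
    for i in range(1,N):
        if S[i,4]>15:
            q=P[L==i]; print(n,'blob',C[i].round(),S[i,4],'xyz mid',((q.min(0)+q.max(0))/2).round(4),'ext',np.ptp(q,axis=0).round(4),'zmax',np.percentile(q[:,2],[10,50,95]).round(4))
P=np.load('top0.npz')['P']
for (u,v) in [(322,257),(340,257),(363,255),(390,254),(408,252)]:
    c=P[v-6:v+9,u]; print(u,[(x*1000).round().astype(int).tolist() for x in c[c[:,2]>.085]])
for nm,(u,v) in dict(shaker=(250,284),mug=(266,172),cup=(443,240)).items(): print(nm,P[v,u].round(3))
```

```text
top deck 2386 z 0.0605 ((600.6883544921875, 156.78759765625), (113.92549896240234, 230.203857421875), 5.105897903442383) [[534.0, 266.0], [554.0, 37.0], [668.0, 47.0], [647.0, 277.0]]
top bay 9944 z 0.1126 ((723.8983764648438, -81.88993835449219), (290.6184387207031, 281.56927490234375), 5.37658166885376) [[566.0, 45.0], [592.0, -236.0], [882.0, -208.0], [855.0, 72.0]]
top blob [233. 220.] 312 xyz mid [0.5864 0.2313 0.0898] ext [0.0614 0.0401 0.0261] zmax [0.0813 0.0898 0.0975]
top blob [288. 217.] 233 xyz mid [0.5992 0.0912 0.0842] ext [0.0443 0.0489 0.0152] zmax [0.0782 0.0823 0.0874]
top blob [260. 219.] 49 xyz mid [0.5938 0.1627 0.0851] ext [0.0202 0.0181 0.0118] zmax [0.0809 0.0832 0.087 ]
side deck 4463 z 0.0594 ((644.7999877929688, 143.38116455078125), (204.3845977783203, 271.2155456542969), 5.498592376708984) [[530.0, 269.0], [556.0, -1.0], [760.0, 18.0], [734.0, 288.0]]
side bay 9279 z 0.1111 ((720.7404174804688, -79.7115478515625), (290.6015319824219, 282.2660217285156), 5.598055362701416) [[562.0, 47.0], [590.0, -234.0], [879.0, -206.0], [852.0, 75.0]]
side blob [301. 258.
[... 378 characters left out ...]
.0206 0.0212 0.0076] zmax [0.079  0.0809 0.0833]
side blob [253. 333.] 622 xyz mid [0.5838 0.2328 0.0866] ext [0.0561 0.0446 0.0201] zmax [0.0839 0.0886 0.0941]
322 [[508, 3, 92], [505, 3, 98], [502, 3, 99], [500, 3, 93], [497, 3, 97]]
340 [[511, -42, 98], [508, -41, 101], [507, -42, 88], [503, -42, 98], [501, -42, 94]]
363 [[517, -99, 97], [515, -99, 96], [332, 6, 1557], [510, -100, 93], [508, -100, 92], [506, -100, 87]]
390 [[524, -167, 95], [522, -168, 92], [519, -168, 94], [517, -168, 92], [514, -167, 98], [513, -168, 88]]
408 [[529, -214, 89], [526, -213, 93], [523, -213, 97], [520, -213, 97], [519, -214, 88]]
shaker [0.426 0.182 0.088]
mug [0.737 0.161 0.005]
cup [ 0.562 -0.322  0.002]
```

```bash
cat >> h.py <<'E'
yaw=np.deg2rad(5.45); c,s=np.cos(yaw),np.sin(yaw); O=np.array([.5556,.0138])
X=np.array([c,s]); Y=np.array([-s,c]); T=ctrl.tcp_to_tips
def W(x,y,ztip): return np.array([*(O+x*X+y*Y),ztip+T])
def ori():
    # tool x = -X, tool y = Y, tool z down (same branch as the start pose)
    return R.from_matrix(np.array([[-X[0],Y[0],0],[-X[1],Y[1],0],[0,0,-1]])).as_rotvec()
E
python3 - <<'E'
from h import *
print(T); o=ori()
for p in (W(-.115,-.11,.2),W(-.115,-.11,.06),W(.0,-.11,.06)): print(p.round(3),ctrl.solve_ik(p,o))
ctrl.close(20)
ctrl.reach(W(-.115,-.11,.2),o); ctrl.servo_line(W(-.115,-.11,.06),max_speed=.12)
f0=ctrl.get_state()['contact_force']; 
print('hit',ctrl.servo_line(W(.004,-.11,.06),max_speed=.05,until_force=14))
ctrl.pause(.3)
st=ctrl.get_state(); l=st['ee_pos'][:2]-O; print(st['t'],l@X,l@Y,st['ee_pos'],f0,st['contact_force'])
E
```

```text
0.017
[ 0.452 -0.107  0.217] [-0.92517478 -0.13609247  1.00883493  1.9781318   0.1217483   1.2385965
  1.70549883]
[ 0.452 -0.107  0.077] [-0.76037305  0.18319919  0.98121432  2.13184097 -0.19207083  0.91608343
  1.99680307]
[ 0.566 -0.096  0.077] [-0.57283568  0.4322164   0.81586337  1.87194876 -0.37195391  0.99624063
  2.06965125]
hit True
6.9917 -0.012678915882011543 -0.1100103416570984 [ 0.55342686 -0.09691724  0.07599229] [ 0.13266807 -0.13726588 -0.61637291] [0.00152476 0.21619375 0.77990187]
```

Run:
```python
from h import *
print('hit',ctrl.servo_line(W(.006,-.11,.06),max_speed=.02,until_force=18))
st=ctrl.get_state(); l=st['ee_pos'][:2]-O; print(l@X,st['contact_force']); ctrl.pause(.3)
ctrl.servo_line(W(-.06,-.11,.06),max_speed=.12); ctrl.servo_line(W(-.06,-.11,.16),max_speed=.15)
print(ctrl.servo_line(W(.0,.215,.16),max_speed=.2))
snap('side','side1'); im,_=snap('top','top1'); cv2.imwrite('pics/top1c.png',cv2.resize(im[95:295,190:460,::-1],None,fx=2.9,fy=2.9))
P=np.load('top1.npz')['P']
for u in (335,363,400):
    c_=P[205:262,u]; q=c_[(c_[:,2]>.08)&(c_[:,2]<.103)]; print(u,[((x[:2]-O)@X*1000).round(1).tolist() for x in q],(q[:,2]*1000).round())
print(ctrl.get_state()['t'])
```

```text
hit True
-0.011940020380879993 [0.18179841 0.13348352 0.07411739]
False
335 [12.3, 9.2, 7.3, 2.9, 1.5] [ 96. 100.  95.  91.  83.]
363 [13.0, 10.1, 8.0, 4.7, 2.2, 0.6] [92. 94. 91. 96. 96. 90.]
400 [10.6, 8.1, 6.6, 3.5, 2.2] [98. 97. 90. 94. 86.]
10.95
```

View pics/top1c.png

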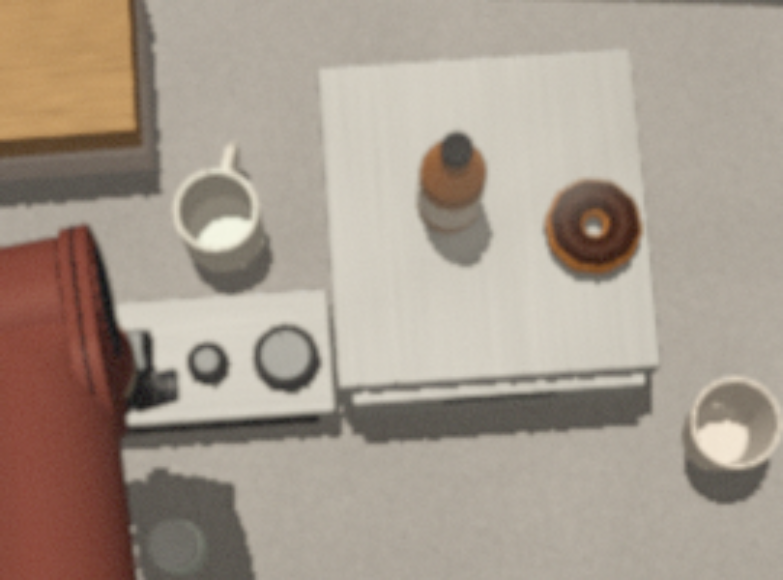

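View pics/side1.png

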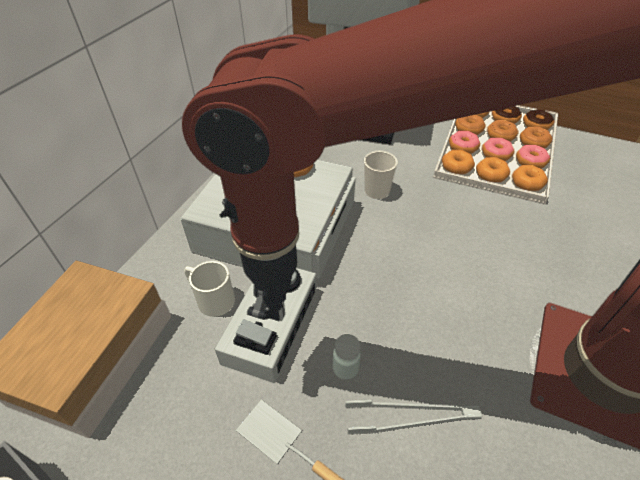

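The drawer rim (crop row ~385–400) is now flush with the bay, and its face measures about 0–2 mm from the shut plane. Shaker, mug, cup, syrup and doughnut haven't moved. Next is the rocker.

Run:
```python
from h import *
ctrl.servo_line(W(.074,.215,.16),max_speed=.15); ctrl.servo_line(W(.074,.215,.105),max_speed=.12)
print('hit',ctrl.servo_line(W(.074,.215,.078),max_speed=.02,until_force=14))
st=ctrl.get_state(); print((st['ee_pos'][2]-T).round(4),st['contact_force']); ctrl.pause(.2)
ctrl.servo_line(W(.074,.215,.14),max_speed=.12); ctrl.servo_line(W(.03,.075,.14),max_speed=.2)
snap('side','side2'); im=np.load('side2.npz')['im']; cv2.imwrite('pics/side2c.png',cv2.resize(im[240:400,190:350,::-1],None,fx=3.5,fy=3.5))
P=np.load('side2.npz')['P'];P0=np.load('side0.npz')['P']
for A in (P0,P):
    A=A[310:360,225:285].reshape(-1,3); l=(A[:,:2]-O)@np.stack([X,Y],1)
    for dx in (-.02,-.01,0,.01,.02):
        m=(abs(l[:,0]-.05-dx)<.004)&(abs(l[:,1]-.215)<.01); print(dx,np.median(A[m,2]).round(4),end='; ')
    print()
print(ctrl.get_state()['t'])
```

```text
hit True
0.0861 [-2.31524528 -0.23912905  8.22921979]
-0.02 0.0862; -0.01 0.0878; 0 0.0892; 0.01 0.0918; 0.02 0.0933; 
-0.02 0.0937; -0.01 0.0915; 0 0.0894; 0.01 0.0873; 0.02 0.0853; 
14.8917
```

View pics/side2c.png

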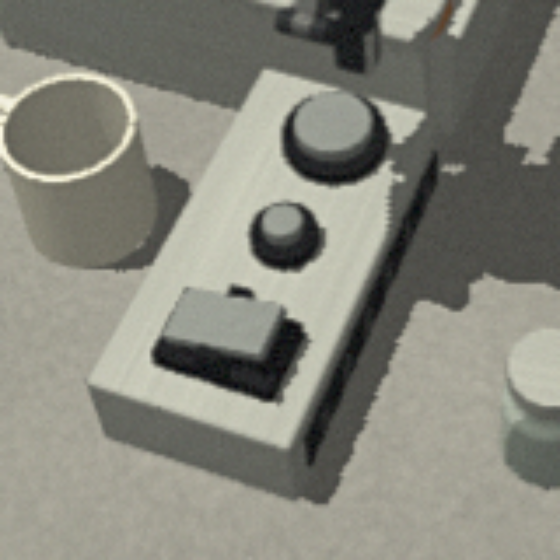

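The paddle now slopes down toward the far end: depth gives 93.7 mm near and 85.3 mm far, so it is fully on. CANCEL at crop (285,230) is untouched. Next I press START.

Run:
```python
from h import *
ctrl.servo_line(W(.05,.075,.14),max_speed=.1); ctrl.servo_line(W(.05,.075,.09),max_speed=.1)
ctrl.pause(.2)
print('hit',ctrl.servo_line(W(.05,.075,.0715),max_speed=.02,until_force=14))
st=ctrl.get_state(); print((st['ee_pos'][2]-T).round(4),st['contact_force']); ctrl.pause(.2)
st=ctrl.get_state(); print((st['ee_pos'][2]-T).round(4),st['contact_force'])
ctrl.servo_line(W(.05,.075,.16),max_speed=.12); ctrl.servo_line(W(-.03,.10,.22),max_speed=.2)
ctrl.pause(.3); snap('side','side3')
P=np.load('side3.npz')['P']; l=(P[...,:2]-O)@np.stack([X,Y],1)
for n,x,y in (('start',.05,.075),('cancel',.05,.145),('rockfar',.07,.215),('rocknear',.03,.215)):
    m=(np.hypot(l[...,0]-x,l[...,1]-y)<.008)&(P[...,2]>.065)&(P[...,2]<.1); print(n,m.sum(),np.median(P[m][:,2]).round(4))
print(ctrl.get_state()['t'])
```

```text
hit True
0.0762 [-2.47578378  0.53855402  8.50987091]
0.0761 [-3.518023   -0.14855115  9.86249965]
start 41 0.081
cancel 48 0.081
rockfar 52 0.0857
rocknear 73 0.0936
18.8667
```

View pics/side3.png

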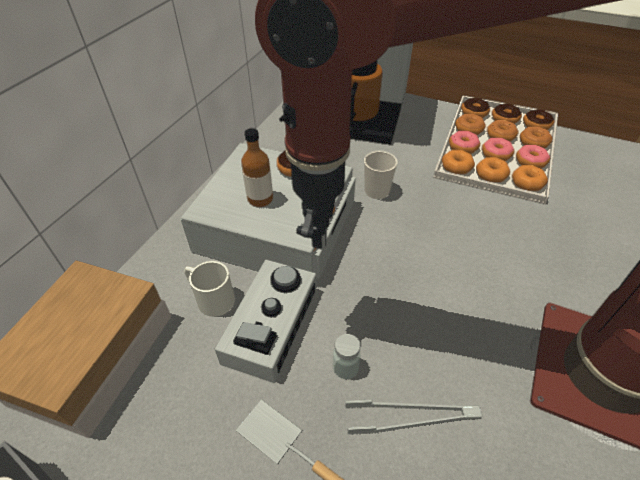

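START bottomed at a tip height of 76 mm with about 10 N (5 N is needed) and is back out at 81 mm. CANCEL is out at (271,305), the rocker is still on at (255,335), and the arm is clear of everything.

```bash
python3 -c "
from workcell import ctrl
print(ctrl.hand_in())"
```

```text
the job is handed in; nothing more can be done
None
```

I shut the drawer, rocked the switch fully on, then pressed START and let it come back out; CANCEL and the bystanders I could see were left alone, and I handed the job in at about 19 s, with no verdict returned.

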